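# Square a router base plate into the corner of a drilling jig

## Task

Take the yellow push stick out of its holder and, touching the loose aluminium plate only by means of the stick, slide the plate on the jig board until its long edge is pressed flat against the red fence, then along that fence until its short edge is pressed against the blue fence. Press it home at each fence with about 5 N, and never push the plate with more than 15 N. Leave the plate flat and touching both fences, hang the stick upright back in its holder with the collar fully down, and disturb nothing else on the bench.

Things in the scene. Friction and masses are not known exactly. Their poses are not given: they have to be found in the camera images.
- plate: loose smooth aluminium plate, 80 (its x) x 110 (its y) x 12 mm, about 0.28 kg, flat on the jig board, 20 to 60 mm short of either fence and up to 0.25 rad off square. Origin: centre of its underside. Its +x long edge goes to the red fence, its +y short edge to the blue one. It drags on the board with about 1 N. A stacked pair of like plates on the bench must be left alone.
- corner (a point): inside corner where the fences meet, level with the top of the fixed plywood board (240 x 260 x 12 mm; its centre 85 mm in -x, 105 mm in -y from here). x points square into the red fence, y into the blue: the seated plate's origin is at x -40, y -55 mm. A loose brass block, 20 mm high, stands on the board 180 mm in -x and 10 mm in -y from here; leave it.
- fence_far: red fence fixed to the jig, 220 mm long, 20 mm thick, 18 mm high above the board. Origin: middle of its inner face, at board level; x points into the fence, y along it towards the blue fence. Rigid; does not give.
- fence_side: blue fence fixed to the jig, 150 mm long, 20 mm thick, 18 mm high above the board. Origin: middle of its inner face, at board level; y points into the fence, x along it towards the red fence. Rigid; does not give.
- pusher_grip (a point): push stick, 0.12 kg, hanging upright in its holder: yellow square handle 24 x 24 x 60 mm (faces square to its x, y axes), under it a black collar 54 mm across, 6 mm thick, and an orange round foot pin (the part that pushes), 14 mm diameter, 40 mm long. This point is the handle's centre, 30 mm above the collar's top, 36 mm above its underside, 76 mm above the foot's flat bottom; z is up.
- pusher: the push stick itself; origin on its axis, level with the foot's bottom, z up. The foot pin is a stiff swivelling crank: it stands 6 mm off the stick's axis, in a direction set differently each time, hidden under the collar and not measured, so where it will touch is known only to 6 mm and must be felt. It does not turn under the forces of this job.
- socket (a point): centre of the socket's mouth in the top of the holder: a fixed dark wooden block 85 x 85 x 55 mm with one upright blind hole, 36 mm diameter, 48 mm deep. The stick hangs in it by its collar, which rests on the block's top, so the handle's centre is then 36 mm above this mouth. A drill-bit stand on a smaller block stands elsewhere; leave it alone.
There are look-alikes about, which are no part of the job. What is shaped like the pusher but purple or turquoise is not meant.

How it is judged:
By the outcome, as a careful person would: the job done as asked, in the order asked, and still so for the second after the job is handed in, with the robot touching nothing.
It also fails if it takes over 72 s, if anything falls off the work surface, if the arm or the gripper's body presses on something with over 40 N, if the wrist force passes 120 N, or if a joint passes its speed limit or range.

## Robot

A 6-joint arm with a two-finger parallel gripper is mounted at the origin on the work surface. World frame = base frame: x ahead of the robot, y to its left, z up, the work surface at z = 0. Lengths are in m, angles in rad, forces in N, time in s.
With the tool pointing down it reaches from about 0.2 to 0.875 m from the base axis. Payload 3.4 kg.
Tool frame: the origin (TCP) lies at the very end of the fingers, on their centre line; the grasp point (between the pads) lies 19 mm behind it; z points along the fingers, y is the direction in which the jaws open and shut (so a half turn about z gives the same grasp; the last joint's range is limited). The gripper opens to 94 mm and grips with 3 to 60 N. Pads are 16 mm wide; open, the fingers measure 119 mm over their backs; the gripper's body (75 mm by 177 mm) begins 78 mm behind the grasp point.
Start: joints at [-1.267, 0.276, 1.505, -0, 1.361, -0.121], TCP at [0.237, -0.524, 0.205] pointing down, gripper open.
Joint ranges: [-2.89, 2.89], [-0.75, 2.08], [0.22, 2.7], [-1.18, 4.32], [0.11, 2.71], [-2.7, 2.7]. Speed limits (rad/s): [2.57, 2.57, 3.14, 3.14, 3.14, 3.14].

## Interface

Orientations are given as a unit quaternion [w, x, y, z].
In Python, from plant import arm, optics, finish_job, current_time_s, current_joint_positions, current_qvel, current_joint_torque, current_ee_pos, current_eef_rot, current_force, current_moment, current_opening gives the robot as it stands. Calls block until the motion is done:
- arm.reach(position, orientation): joint-space move of the TCP to a pose.
- arm.servo_line(position, orientation=None, v=0.15, stop_force=None): straight line of the TCP; orientation=None keeps the orientation; v is the mean speed in m/s. With stop_force (N) it stops when the force on the tool has changed by that much, and returns True; else False.
- arm.movej(angles): joint-space move.
- arm.gripper_open() and arm.grasp(grasp_force=None): open the fingers fully, or close them until they stop; grasp_force is the grip in N (None keeps the last).
- arm.hold(seconds).
- arm.solve_ik(position, orientation): joint angles nearest the present ones, or None.
- optics.get_image(name): name is "scene" or "top"; returns (picture, depth): 420x560x3 uint8, red, green, blue; 420x560 float32, m along the optical axis (not along the pixel's ray), 0 where there is no reading.
- optics.calibration(name): a dict with "mtx" (3x3 intrinsics, pixels), "xyz" and "rotation" of the camera in the world. Camera axes: x right, y up, looking along -z (the intrinsics and any distortion apply to the point x, -y, -z); pixel columns grow to the right and rows downward; lengths in m; the calibration is good to about 2 mm. A picture is of the moment at which its call begins. calibration takes no time and is no camera call.
A pose or a line that the arm cannot do raises arm.PlanningError and nothing moves.
- finish_job(): hands the job in, once; it reports no verdict.
Readings, each from a call of its own:
- current_time_s(): time.
- current_joint_positions(): joint angles.
- current_qvel(): joint speeds.
- current_joint_torque(): joint torques, N m.
- current_ee_pos(): TCP position.
- current_eef_rot(): TCP orientation.
- current_force(): force on the tool from outside, world axes, zero at the start.
- current_moment(): the same for the moment, N m.
- current_opening(): finger opening in m.
Only numpy, scipy, OpenCV 4.12 (cv2) and the standard library are available. Lean on these libraries where they do the work, as an engineer would, in place of code of your own. Each camera call takes 0.05 s, during which the arm holds its last target. There are 200 camera calls.

## Working session

There is one attempt and no reset: what is moved stays moved. The work goes in short steps, each a Python script; the robot and the scene stay as the last script left them, time stands still between calls to the robot, and variables do not carry over. Pictures are saved under pics/ and viewed, about 8 in all and at most 12, crops included, and the job is handed in when it is done.

```bash
ls; mkdir -p pics
python3 - <<'E'
from plant import *
import cv2,numpy as np
for n in("scene","top"):
    p,d=optics.get_image(n); cv2.imwrite(f"pics/{n}0.png",p[:,:,::-1]); np.savez(f"{n}0.npz",p=p,d=d)
    print(n,optics.calibration(n))
print(current_time_s(),current_force(),current_ee_pos(),current_eef_rot(),current_opening())
E
```

```text
pics
scene {'mtx': array([[469.91291598,   0.        , 278.33171744],
       [  0.        , 469.91291598, 206.55892019],
       [  0.        ,   0.        ,   1.        ]]), 'xyz': array([ 0.96962823, -0.31657718,  0.94030359]), 'rotation': array([0.83686082, 0.2588901 , 0.14171436, 0.46103897])}
top {'mtx': array([[430.42988491,   0.        , 280.24975683],
       [  0.        , 430.42988491, 202.08157205],
       [  0.        ,   0.        ,   1.        ]]), 'xyz': array([ 0.3840279 , -0.00358286,  1.04587786]), 'rotation': array([-0.70167781, -0.02889418,  0.04537369,  0.71046084])}
0.1 [ 0.46172995 -1.05690874 -0.25762243] [ 0.23680865 -0.52343628  0.20471292] [-7.74001079e-04  9.77530694e-01  2.10791692e-01 -8.21662215e-05] 0.09377544173212526
```

View pics/scene0.png

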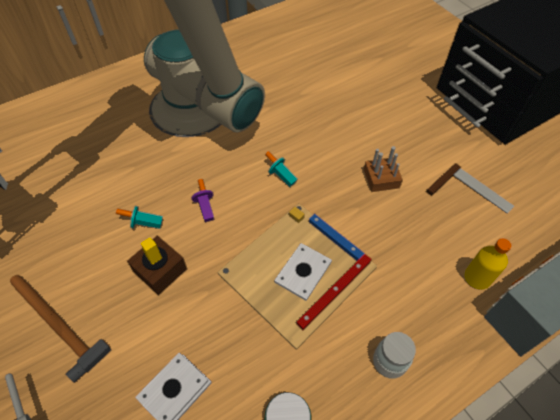

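View pics/top0.png

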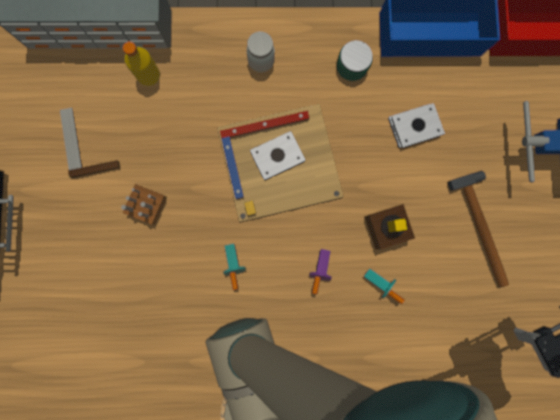

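Both views agree. The push stick's yellow handle stands in the dark holder at scene (152,250) / top (398,226). The jig plate is at top (278,155), with the red fence above it and the blue one to its left. The stacked pair is at top (417,126), and the purple (322,270) and turquoise (233,265), (383,286) look-alikes lie on the bench. I'll measure next.

```bash
cat > h.py <<'E'
import numpy as np,cv2
from scipy.spatial.transform import Rotation as R
from plant import *
def cam(n):
    c=optics.calibration(n); q=c["rotation"]
    return c["mtx"],np.array(c["xyz"]),R.from_quat([q[1],q[2],q[3],q[0]]).as_matrix()
def rays(n,uv):
    K,o,M=cam(n); uv=np.asarray(uv,float).reshape(-1,2)
    d=np.c_[(uv[:,0]-K[0,2])/K[0,0],-(uv[:,1]-K[1,2])/K[1,1],-np.ones(len(uv))]
    return o,d@M.T
def cast(n,uv,z):
    o,d=rays(n,uv); return o+d*((z-o[2])/d[:,2])[:,None]
def cloud(n,d):
    v,u=np.mgrid[:d.shape[0],:d.shape[1]]
    o,r=rays(n,np.c_[u.ravel(),v.ravel()]); return (o+r*d.reshape(-1,1)).reshape(d.shape+(3,))
def hsv(p): return cv2.cvtColor(p,cv2.COLOR_RGB2HSV)
def mask(p,lo,hi,box):
    m=cv2.inRange(hsv(p),np.array(lo),np.array(hi)); k=np.zeros_like(m); a,b,c,d=box; k[b:d,a:c]=255
    return m&k
def rect(P):
    "min-area rectangle of xy points (mm accuracy): centre, corners"
    r=cv2.minAreaRect((P[:,:2]*1000).astype(np.float32)); return np.array(r[0])/1000,np.array(r[1]),r[2],cv2.boxPoints(r)/1000
E
python3 - <<'E'
from h import *
np.set_printoptions(precision=4,suppress=True)
boxes={"top":dict(red=(215,105,315,145),blue=(215,130,250,205),plate=(245,125,310,185),yel=(370,205,420,250),stack=(380,95,450,155)),
"scene":dict(red=(290,250,375,335),blue=(300,205,375,265),plate=(268,240,335,305),yel=(130,225,175,275),stack=(130,345,215,420))}
rng=dict(red=((0,170,60),(6,255,255)),blue=((100,120,50),(125,255,255)),plate=((0,0,150),(180,45,255)),yel=((22,200,90),(34,255,255)),stack=((0,0,150),(180,45,255)))
ht=dict(red=.030,blue=.030,plate=.024,yel=.121,stack=.024)
for n in boxes:
    f=np.load(n+"0.npz"); p,d=f["p"],f["d"]; C=cloud(n,d)
    for k,b in boxes[n].items():
        m=mask(p,*rng[k],b); 
        cs,_=cv2.findContours(m,cv2.RETR_EXTERNAL,cv2.CHAIN_APPROX_NONE); c=max(cs,key=cv2.contourArea)
        mm=cv2.drawContours(np.zeros_like(m),[c],-1,255,-1)>0
        P=C[mm]; z=P[:,2]
        print(n,k,mm.sum(),"z pct",np.percentile(z,[5,25,50,75,95]))
        sel=P[abs(z-ht[k])<.004]
        if len(sel)>5:
            r=rect(sel);print("  cloud ctr",r[0],"size",r[1],"ang",r[2])
        r=rect(cast(n,c.reshape(-1,2),ht[k])); print("  ray ctr",r[0],"size",r[1],"ang",r[2],"\n",r[3].tolist() and r[3].round(4).tolist())
a=cv2.imread("pics/top0.png")[95:255,215:425]; b=cv2.imread("pics/scene0.png")[200:320,110:290]
a=cv2.resize(a,None,fx=3.6,fy=3.6,interpolation=2)[:576,:756]; cv2.imwrite("pics/crop1.png",a)
E
```

```text
top red 262 z pct [0.0269 0.0288 0.0301 0.0312 0.0334]
  cloud ctr [ 0.6927 -0.0458] size [ 18.3342 105.6068] ang 13.248915672302246
  ray ctr [ 0.6926 -0.0457] size [ 17.6299 105.1026] ang 13.17861270904541 
 [[0.671999990940094, 0.0035000001080334187], [0.6959999799728394, -0.09880000352859497], [0.713100016117096, -0.09480000287294388], [0.6891999840736389, 0.007499999832361937]]
top blue 192 z pct [0.027  0.0285 0.03   0.0311 0.0333]
  cloud ctr [0.5726 0.0854] size [95.921  11.5043] ang 13.045831680297852
  ray ctr [0.5728 0.0851] size [95.1518 12.36  ] ang 13.083036422729492 
 [[0.5249999761581421, 0.08030000329017639], [0.5278000235557556, 0.06830000132322311], [0.6205000281333923, 0.08980000019073486], [0.6176999807357788, 0.10189999639987946]]
top plate 1477 z pct [0.0204 0.0226 0.0239 0.0252 0.0269]
  cloud ctr [ 0.6067 -0.0228] size [ 78.4818 109.8514] ang 25.141197204589844
  ray ctr [ 0.6071 -0.0222] size [ 79.7693 110.0736] ang 24.998218536376953 
 [[0.5475999712944031, 0.01080000028014183], [0.5942000150680542, -0.08889999985694885], [0.6664999723434448, -0.05519999936
[... 2058 characters left out ...]
-0.2853] size [24.9209 22.8374] ang 11.207475662231445
  ray ctr [ 0.4512 -0.2851] size [58.5395 26.6844] ang 1.2441564798355103 
 [[0.42170000076293945, -0.27230000495910645], [0.4221999943256378, -0.29899999499320984], [0.48080000281333923, -0.2978000044822693], [0.48019999265670776, -0.2711000144481659]]
scene stack 2599 z pct [0.0189 0.0213 0.0224 0.0236 0.0251]
  cloud ctr [ 0.6812 -0.3688] size [ 79.5031 109.3997] ang 17.357860565185547
  ray ctr [ 0.6851 -0.367 ] size [ 85.5526 110.4218] ang 17.151885986328125 
 [[0.6279000043869019, -0.32690000534057617], [0.6604999899864197, -0.4323999881744385], [0.7422999739646912, -0.40720000863075256], [0.7096999883651733, -0.30169999599456787]]
```

View pics/crop1.png

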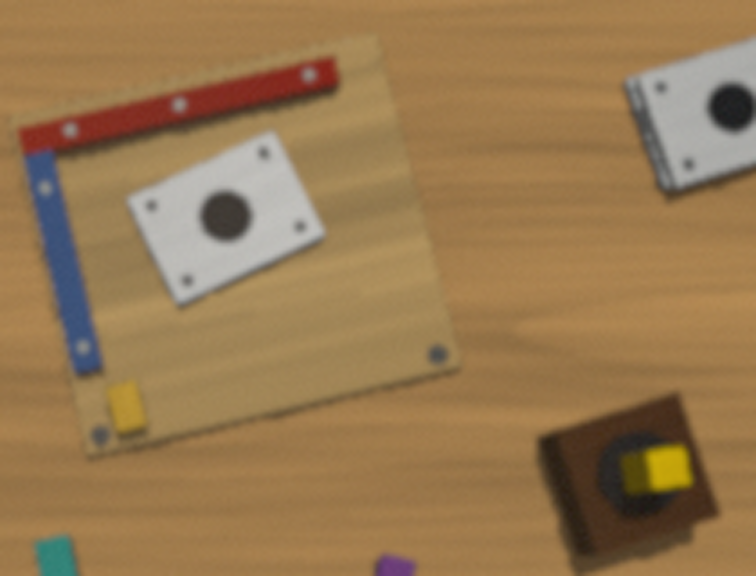

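The crop confirms it. The only upright stick has a yellow handle and black collar and sits in the dark holder; the purple and turquoise ones lie on the bench, and the single white plate on the board is the job plate. In jig axes the plate is at about (-70, -100) mm and 12° off square, which matches the brief. I'll check reachability, then grasp.

```bash
cat >> h.py <<'E'
YAW=np.radians(12.9); X=np.array([np.cos(YAW),np.sin(YAW)]); Y=np.array([-np.sin(YAW),np.cos(YAW)])
def J(a,b,z): return [*(X*(.658+a)+Y*(-.057+b)),z]          # jig mm-frame (m) -> world
def toJ(p): return np.array([p[:2]@X-.658,p[:2]@Y+.057])*1000
def down(deg): t=np.radians(deg)/2; return [0,np.cos(t),np.sin(t),0]   # tool x heading deg; jaws at deg-90
def favg(n=8):
    F=[]
    for _ in range(n): F.append(current_force()); arm.hold(.02)
    F=np.array(F); return F.mean(0).round(2),F.std(0).round(2)
E
python3 - <<'E'
from h import *
np.set_printoptions(precision=3,suppress=True)
G=[.431,-.2852,.067]
for th in(99,-81):
    print(th,"grasp",arm.solve_ik(G,down(th)))
for th in(102.9,-77.1,12.9,-167.1,192.9):
    print(th,"red",arm.solve_ik(J(-.14,-.094,.07),down(th)),"blue",arm.solve_ik(J(-.04,-.19,.07),down(th)))
print(current_time_s(),favg())
E
```

```text
99 grasp [-0.719  0.309  1.836 -0.     0.997 -0.876]
-81 grasp [-0.719  0.309  1.836 -0.     0.997  2.265]
102.9 red [-0.187  0.335  1.784 -0.     1.022 -0.413] blue [-0.26   0.502  1.493 -0.     1.146 -0.485]
-77.1 red None blue [-0.26   0.502  1.493 -0.     1.146  2.657]
12.9 red [-0.187  0.335  1.784 -0.     1.022  1.158] blue [-0.26   0.502  1.493 -0.     1.146  1.086]
-167.1 red [-0.187  0.335  1.784 -0.     1.022 -1.983] blue [-0.26   0.502  1.493 -0.     1.146 -2.055]
192.9 red [-0.187  0.335  1.784 -0.     1.022 -1.983] blue [-0.26   0.502  1.493 -0.     1.146 -2.055]
0.1 (array([ 0.16, -0.08, -0.02]), array([0.34, 0.53, 0.5 ]))
```

Run:
```python
from h import *
np.set_printoptions(precision=4,suppress=True)
arm.reach([.431,-.2852,.19],down(99))
print("down stop",arm.servo_line([.431,-.2852,.067],v=.1,stop_force=8))
print(current_time_s(),current_ee_pos(),favg())
p,d=optics.get_image("scene"); cv2.imwrite("pics/s1.png",cv2.resize(p[190:310,90:250,::-1],None,fx=4,fy=4,interpolation=2))
arm.grasp(60)
print(current_opening(),current_ee_pos(),favg(),current_time_s())
p,d=optics.get_image("scene"); cv2.imwrite("pics/s2.png",cv2.resize(p[190:310,90:250,::-1],None,fx=4,fy=4,interpolation=2))
```

```text
down stop False
2.7917 [ 0.4314 -0.2856  0.0676] (array([-0.27,  0.06,  0.12]), array([0.3 , 0.42, 0.37]))
0.023630254055411675 [ 0.4309 -0.2852  0.067 ] (array([-0.21, -0.33,  0.29]), array([0.48, 0.54, 0.34])) 4.1833
```

View pics/s2.png

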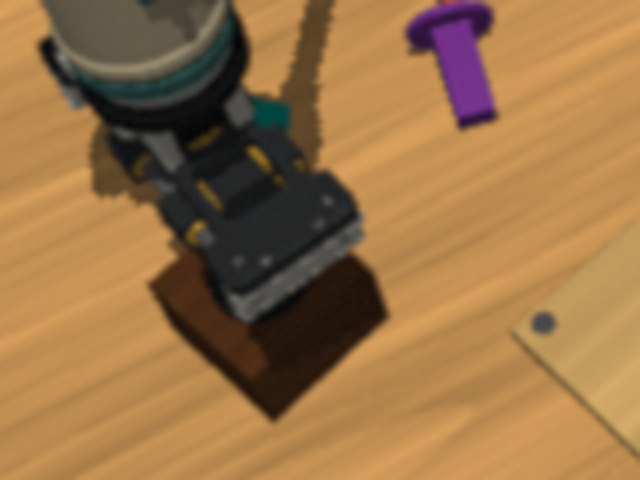

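The gripper hides the stick in this view (holder at about (270,330) in the crop). The opening of 23.6 mm matches a squarely gripped 24 mm handle. Next I lift it, move to the start pose and push to the red fence.

Run:
```python
from h import *
np.set_printoptions(precision=4,suppress=True)
arm.servo_line([.431,-.2852,.15],v=.12)
print(current_time_s(),favg())
arm.reach(J(-.14,-.094,.13),down(102.9))
print("stop",arm.servo_line(J(-.14,-.094,.0685),v=.06,stop_force=4), current_time_s(),current_opening())
print(toJ(np.array(current_ee_pos())),current_ee_pos(),favg())
p,d=optics.get_image("scene"); cv2.imwrite("pics/s3.png",cv2.resize(p[190:350,200:400,::-1],None,fx=4,fy=4,interpolation=2)[:600,:])
```

```text
5.075 (array([-0.  ,  0.02, -1.52]), array([0.76, 0.59, 0.36]))
stop False 7.4583 0.02370087850778191
[-139.6071  -94.1308] [ 0.539  -0.0316  0.0689] (array([ 0.02,  0.09, -1.13]), array([0.55, 0.19, 0.48]))
```

View pics/s3.png

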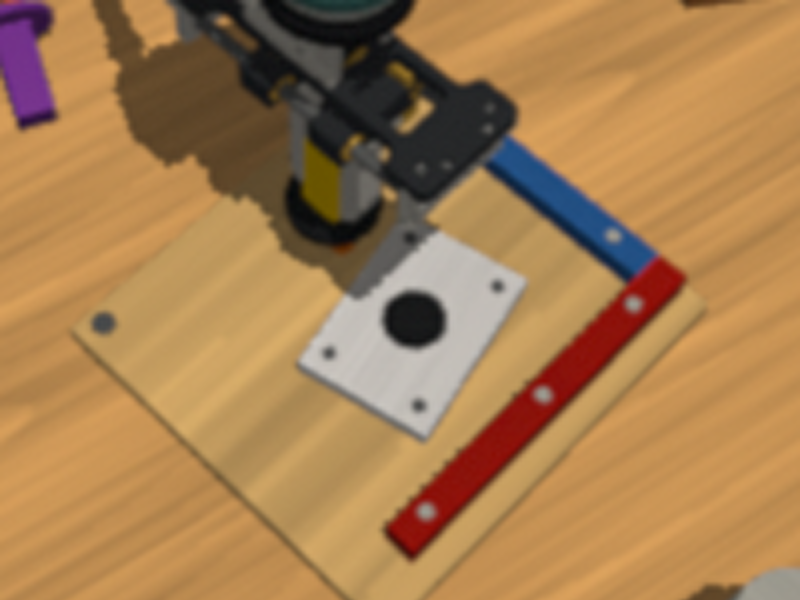

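The stick is held upright at about crop (320,200), behind the plate (410,320), and nothing has been disturbed. Now the guarded push to the red fence.

Run:
```python
from h import *
np.set_printoptions(precision=4,suppress=True)
s=arm.servo_line(J(-.073,-.094,.0685),v=.02,stop_force=5)
print("stop",s,current_time_s(),toJ(np.array(current_ee_pos())),current_ee_pos())
F,sd=favg(); print(F,sd,"jig Fx,Fy",F[:2]@X,F[:2]@Y,current_opening())
p,d=optics.get_image("scene"); cv2.imwrite("pics/s4.png",cv2.resize(p[190:350,200:400,::-1],None,fx=4,fy=4,interpolation=2)[:600,:])
np.savez("s4.npz",p=p,d=d)
```

```text
stop True 9.825 [-94.0159 -93.5791] [ 0.5834 -0.0209  0.0674]
[-0.05  0.08 -1.07] [0.41 0.49 0.58] jig Fx,Fy -0.03087805042868498 0.08914340133584531 0.02368363302157479
```

View pics/s4.png

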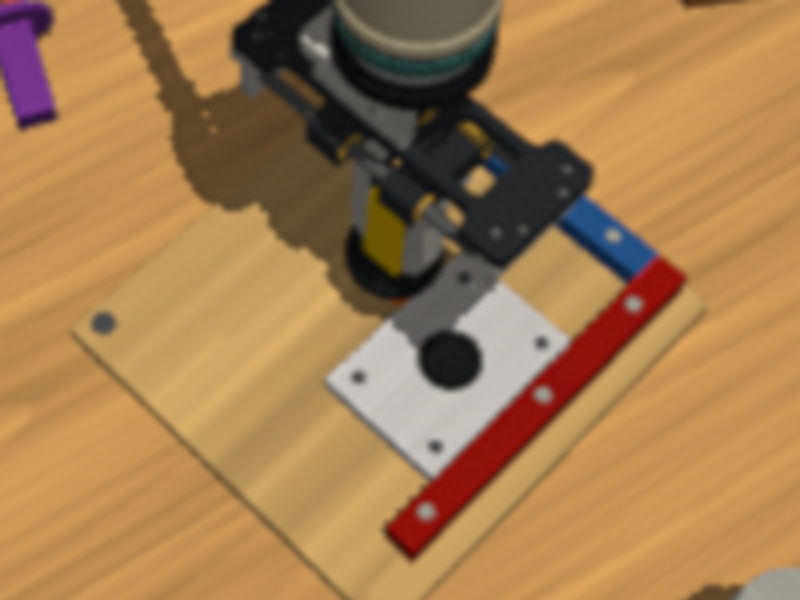

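The plate's long edge now lies along the red fence, from crop (570,345) to (435,480). The force fell to about 0 after the stop, so I'll press in small steps until a sustained ~5 N reads.

```bash
cat >> h.py <<'E'
def press(a,b,dirn,z,goal=4.8,step=.0004,maxtravel=.012):
    "creep from (a,b) along dirn (jig) until the mean reaction reaches goal"
    u=X*dirn[0]+Y*dirn[1]; t=0; F0=0
    while t<maxtravel:
        t+=step; s=arm.servo_line(J(a+dirn[0]*t,b+dirn[1]*t,z),v=.01,stop_force=8)
        f=-favg(5)[0][:2]@u
        print(round(t*1e3,2),"F",round(f,2),toJ(np.array(current_ee_pos())).round(2),s)
        if f>goal or s: break
    return t
E
python3 - <<'E'
from h import *
p=toJ(np.array(current_ee_pos()))/1000
t=press(p[0],p[1],(1,0),.0685); F,sd=favg(15); print(F,F[:2]@X,F[:2]@Y,current_opening(),current_time_s())
E
```

```text
0.4 F -0.15 [-94.68 -93.21] False
0.8 F 0.2 [-94.31 -93.2 ] False
1.2 F 0.06 [-93.88 -93.2 ] False
1.6 F -0.0 [-93.49 -93.23] False
2.0 F 0.19 [-93.24 -93.16] False
2.4 F 1.4 [-93.14 -93.16] False
2.8 F 3.09 [-93.03 -93.12] False
3.2 F 4.92 [-92.93 -93.08] False
[-5.19 -1.43  0.12] -5.378258263748101 -0.23524040559660936 0.023687514835257405 13.0
```

A steady ~5.4 N against the red fence. The stop position puts the foot about 6 mm toward red off the stick's axis. Now I retreat, turn the wrist 90° so the jaw axis lies along the push, and push toward the blue fence.

Run:
```python
from h import *
np.set_printoptions(precision=4,suppress=True)
arm.servo_line(J(-.115,-.0935,.0685),v=.06)
arm.servo_line(J(-.125,-.0935,.125),v=.12)
arm.reach(J(-.043,-.197,.125),down(12.9))
print("stop",arm.servo_line(J(-.043,-.197,.0685),v=.08,stop_force=4),current_time_s(),current_opening())
F0,_=favg();print(F0,toJ(np.array(current_ee_pos())))
p,d=optics.get_image("scene"); cv2.imwrite("pics/s5.png",cv2.resize(p[190:350,200:400,::-1],None,fx=4,fy=4,interpolation=2)[:600,:])
m=mask(p,(0,0,150),(180,45,255),(268,240,345,330)); cs,_=cv2.findContours(m,0,1); c=max(cs,key=cv2.contourArea)
r=rect(cast("scene",c.reshape(-1,2),.024)); print(r[0],r[1],r[2]); print([toJ(q).round(1) for q in r[3]])
```

```text
stop False 16.3417 0.023584791724154893
[ 0.09 -0.33 -1.14] [ -42.4573 -197.2658]
[ 0.648  -0.0196] [ 57.1102 109.0876] 13.176595687866211
[array([-59.6, -52.4]), array([ -59. , -161.5]), array([  -1.9, -161.2]), array([ -2.4, -52.1])]
```

View pics/s5.png

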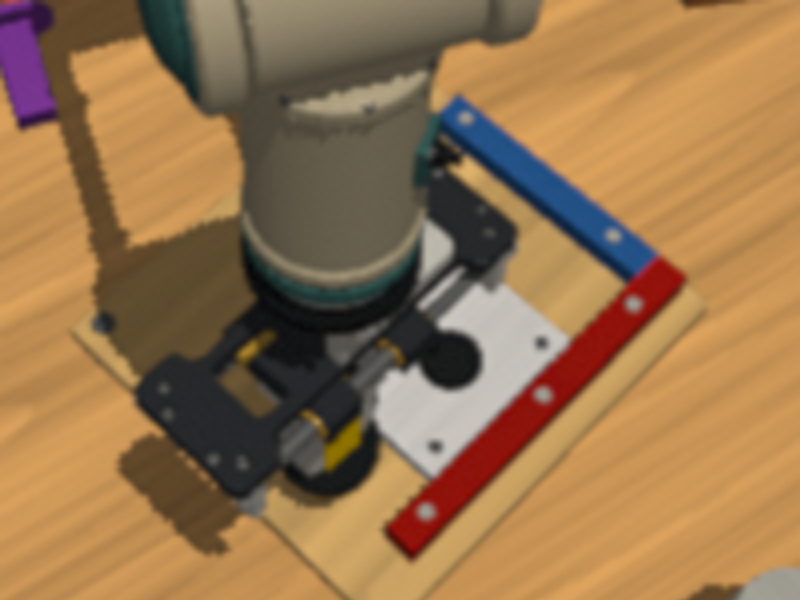

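The plate (450,360) is flush on red, and the stick (330,460) stands clear of its -y edge. Pushing toward blue.

Run:
```python
from h import *
np.set_printoptions(precision=4,suppress=True)
s=arm.servo_line(J(-.040,-.097,.0685),v=.022,stop_force=4.5)
p=toJ(np.array(current_ee_pos()));print("stop",s,current_time_s(),p,favg())
if p[1]>-122:
    press(-.0405,p[1]/1000-.0005,(0,1),.0685); F,_=favg(15); print(F,F[:2]@X,F[:2]@Y,current_opening(),current_time_s())
p,d=optics.get_image("scene"); cv2.imwrite("pics/s6.png",cv2.resize(p[190:350,200:400,::-1],None,fx=4,fy=4,interpolation=2)[:600,:])
```

```text
stop True 19.9833 [ -40.8439 -109.8499] (array([ 0.54, -0.92, -1.22]), array([0.52, 0.28, 0.48]))
0.4 F 0.73 [ -40.59 -109.91] False
0.8 F 1.59 [ -40.53 -109.8 ] False
1.2 F 3.35 [ -40.52 -109.65] False
1.6 F 5.37 [ -40.48 -109.54] False
[ 0.67 -5.16 -2.33] -0.49888059850839056 -5.179345339754041 0.02429357589912559 21.75
```

View pics/s6.png

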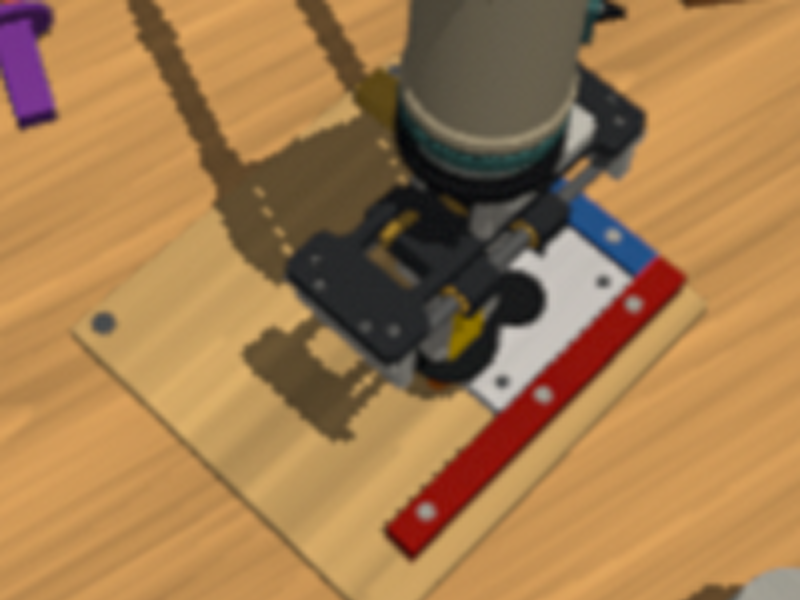

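The plate sits in the corner: its +y edge is at blue (600,240) and its +x edge along red, with 5.2 N against blue. I'll lightly feel the red side again to make sure both contacts hold. Red contact was at TCP a≈-93.2 before.

Run:
```python
from h import *
np.set_printoptions(precision=4,suppress=True)
arm.servo_line(J(-.041,-.135,.0685),v=.08)
arm.servo_line(J(-.041,-.140,.125),v=.15)
arm.reach(J(-.110,-.058,.125),down(102.9))
print("stop",arm.servo_line(J(-.110,-.058,.0685),v=.08,stop_force=4),current_time_s())
arm.servo_line(J(-.0952,-.0565,.0685),v=.03,stop_force=4)
press(-.0952,-.0565,(1,.05),.0685,goal=3,step=.0005,maxtravel=.006)
F,_=favg(10);print(F,F[:2]@X,F[:2]@Y)
arm.servo_line(J(-.115,-.056,.0685),v=.06)
arm.servo_line(J(-.125,-.056,.15),v=.15)
arm.reach([.431,-.2852,.15],down(99)); 
print(current_time_s(),current_ee_pos(),current_opening())
for n in("scene","top"):
    p,d=optics.get_image(n); np.savez(n+"7.npz",p=p,d=d); cv2.imwrite(f"pics/{n}7.png",p[:,:,::-1])
a=cv2.resize(cv2.imread("pics/scene7.png")[180:320,80:380],None,fx=2.6,fy=2.1,interpolation=2);b=cv2.resize(cv2.imread("pics/top7.png")[95:245,210:430],(780,300),interpolation=2)
cv2.imwrite("pics/c7.png",np.vstack([a,b])[:600])
```

```text
stop False 24.9917
0.5 F 0.05 [-94.8  -56.49] False
1.0 F 0.4 [-94.2  -56.46] False
1.5 F -0.44 [-93.7  -56.42] False
2.0 F 1.1 [-93.56 -56.39] False
2.5 F 2.5 [-93.42 -56.32] False
3.0 F 4.55 [-93.32 -56.23] False
[-4.92 -1.53  0.28] -5.1373977529175665 -0.3929940563386885
30.2417 [ 0.4314 -0.2843  0.1497] 0.023673732061506757
```

View pics/c7.png

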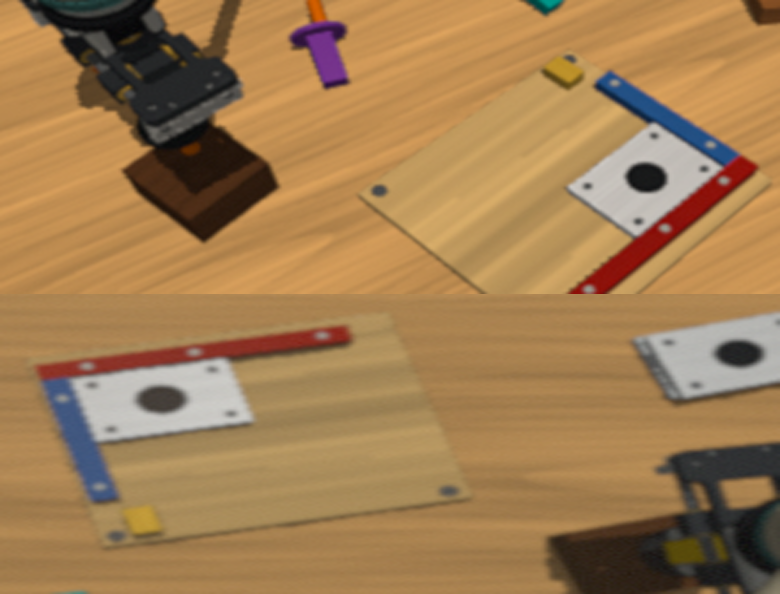

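Seen from both cameras, the plate is flush in the corner and the brass block and stacked pair have not moved. The red contact was felt at the same place (-93.6), so there is no gap. Now I hang the stick back at the recorded pose.

Run:
```python
from h import *
np.set_printoptions(precision=4,suppress=True)
q=[.431,-.2852]
arm.servo_line([*q,.125],v=.1)
s=arm.servo_line([*q,.071],v=.05,stop_force=3); print("early stop",s,current_ee_pos(),favg())
if not s:
    s=arm.servo_line([*q,.0645],v=.008,stop_force=3.5); print("seat",s,current_ee_pos(),favg(),current_time_s())
    z=current_ee_pos()[2]
    if z<.0695:
        arm.gripper_open(); arm.hold(.2)
        arm.servo_line([*q,.2],v=.12)
        arm.reach([.33,-.48,.2],down(60)); print(current_opening(),current_time_s())
        for n in("scene","top"):
            p,d=optics.get_image(n); cv2.imwrite(f"pics/{n}8.png",p[:,:,::-1]); C=cloud(n,d)
            m=mask(p,(22,200,90),(34,255,255),(370,205,420,250) if n=="top" else (130,225,175,275))>0
            P=C[m]; T=P[P[:,2]>np.percentile(P[:,2],95)-.006]; print(n,"top z",np.percentile(P[:,2],[75,95]),rect(T)[:3])
        a=cv2.resize(cv2.imread("pics/scene8.png")[170:320,80:380],(780,300),interpolation=2);b=cv2.resize(cv2.imread("pics/top8.png")[95:255,210:430],(780,300),interpolation=2)
        cv2.imwrite("pics/c8.png",np.vstack([a,b]))
```

```text
early stop False [ 0.4313 -0.2854  0.0713] (array([ 0.29,  0.08, -1.07]), array([0.56, 0.58, 0.61]))
seat True [ 0.431  -0.2852  0.067 ] (array([-0.27, -0.14,  4.97]), array([0.3 , 0.49, 0.77])) 32.8
0.09414900739340486 36.3083
scene top z [0.1183 0.1202] (array([ 0.4329, -0.2847]), array([25.5779, 23.2751]), 7.29553747177124)
top top z [0.1215 0.1232] (array([ 0.4297, -0.2847]), array([23.189 , 24.1028]), 7.26908016204834)
```

View pics/c8.png

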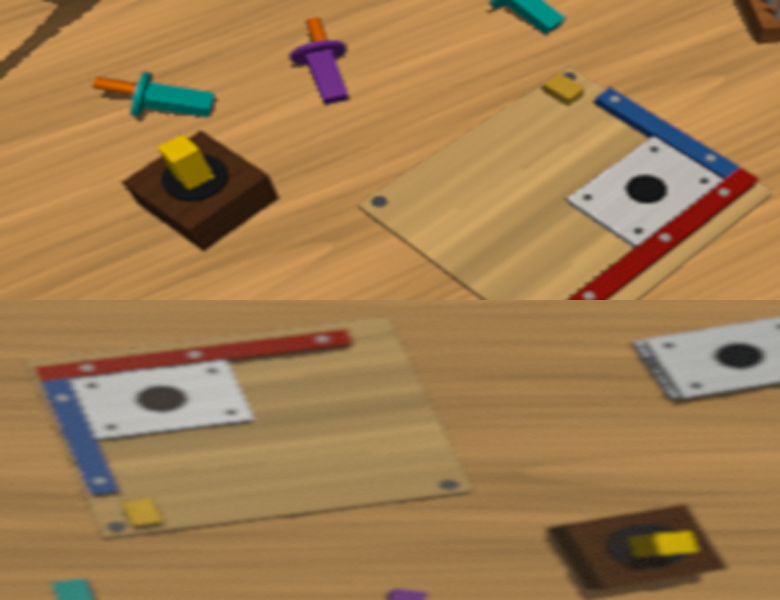

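The stick hangs upright in its holder with the collar down: the handle top reads 0.120–0.123 m, as at the start, and it seated at the original height. The plate sits in the corner, nothing else has moved, and the gripper is clear. Handing in.

```bash
python3 -c "
from plant import *
finish_job(); print(current_time_s())"
```

```text
the job is handed in; nothing more can be done
the job is handed in; nothing more can be done
```

The plate is seated against both fences and the stick is back in its holder. I handed the job in shortly after 36 s of the 72 s limit; no verdict is reported.

- **Plate:** I pushed it with the stick flush to the red fence (about 5.4 N held), then along it to the blue fence (about 5.2 N held). I then re-pressed the red side with about 5 N, an extra step after the blue press. Contact there came within about 0.4 mm of the first press, so I take it there is no gap at red. The final pictures from both cameras show the plate in the corner with no visible gap.
- **Stick:** It seated at the height it was grasped from (TCP 0.067 m, about 6 N of support). The handle top read 0.120 m and 0.123 m against the expected 0.121 m. It stands upright with the collar down.
- **Rest of the bench:** The brass block, the stacked plates and the look-alikes show no movement in the final crops; I did not check the other items one by one.

**Disagreements and gaps:**
- The two cameras differ by about 3 mm in x and 2–3 mm in height, so final contact was judged by feel.
- The first guarded stop at red read about 0 N afterwards, so I pressed it again slowly until about 5 N held.
- Forces were only read between moves. I could not see peaks during a move, but the highest reading was 5.4 N, far under 15 N.

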